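# Fit the three-eared flange on the permeameter base

### The job

First take the loose cap off the hub of the round base and set it down, upright, in the round holder. Then put the three-eared flange over the hub with its collar up, turn it until its three holes line up with the three studs, and lower it fully home so that it lies flat on the base. Set the parts down rather than dropping them, and leave the jar, the wrench and the sample tray alone.

Things in the scene. Friction and masses are not known exactly. Their poses are not given: they have to be found in the camera images.
- cell: Fixed permeameter base: grey plastic disc 176 mm across, 30 mm high, with a steel hub on its axis and three steel studs, 120 degrees apart on a circle of radius 62 mm. Origin at the centre of its underside, on the bench, z up; stud0 lies along its +x axis. A small brass fitting sticks 24 mm out of its side along -x, below the face. Place and yaw vary
- seat (a point): Centre of the flat upper face of the base, 30 mm above the bench, on the hub's axis: where the flange's origin comes to lie when it is home
- stud0 (a point): Top centre of the stud on the base's +x axis, 48 mm above the bench, 18 mm above the base's face. Each stud is 12 mm in diameter, its last 2.5 mm tapering to 8 mm
- stud1 (a point): Top centre of the stud 120 degrees anticlockwise (from above) from stud0
- stud2 (a point): Top centre of the stud 240 degrees anticlockwise from stud0
- hub_top (a point): Centre of the hub's flat top, 87 mm above the bench, 57 mm above the base's face. The hub is 29 mm in diameter, its last 8 mm tapering to 20 mm
- flange: Loose aluminium flange, 0.4 kg, lying collar up: 12 mm plate, 96 mm across, with three round ears reaching 81 mm from the axis; in each a 17 mm through hole, at radius 62 mm, 120 degrees apart. Origin at the centre of the underside, z up, hole0 along +x. Any hole may go on any stud; turning play on the studs about 2 degrees either way. Starts on the bench on either side of the base, at any yaw
- collar_top (a point): Centre of the top of the flange's collar, 57 mm above the flange's underside and 45 mm above its plate. The collar is 48 mm in outer diameter, bored right through at 33.5 mm; grip it from above across any diameter
- hole0 (a point): Centre of the flange's hole along its +x axis, at the underside
- cap: Loose grey plastic cap, 70 g, a cup upside down over the hub: 48 mm outer diameter, 42 mm high, top 12 mm thick, open below with a 34 mm bore 30 mm deep. Origin at the centre of its open lower rim, z up. At the start its top rests on the hub's top, its lower rim 57 mm and its upper face 99 mm above the bench. Lift it straight up 35 mm or more to clear the hub
- holder: Fixed round grey holder on the bench: a shallow cup, 88 mm across at the foot, 18 mm high, with a recess about 66 mm across at the mouth and 12 mm deep; floor 6 mm above the bench. Origin at the centre of its underside. The cap stands in it open side down, its rim on the floor. It is on the other side of the base from the flange
- jar: Bystander: sample jar 64 mm across, 85 mm high, standing on the bench on the side away from the robot; origin under its centre
- wrench: Bystander: steel wrench 170 mm long lying on the bench on the side away from the robot; origin near its middle, x along its length
- sample_tray: Bystander: grey open two-part tray, 100 x 140 x 35 mm, on the bench beyond the base, on the side away from the robot; origin under its centre

How it is judged (in metres and radians):
On the way, in this order (a step that is already met when the one before it is completed fails the run):
1. the cap stands upright in the holder, let go (horizontal distance between cap and holder below 0.013 m and z of cap in the frame of holder below 0.01 m and angle between cap's own z axis and vertical below 0.1 rad and contact force between the fingers and cap below 0.1 N), for 0.2 s.
2. the flange is over the hub, collar up, with the hub in its bore (horizontal distance between flange and seat below 0.008 m and z of flange in the frame of seat below 0.045 m and angle between flange's own z axis and vertical below 0.15 rad), for 0.1 s.
At the end, for the whole second after the job is handed in: The cap stands upright (within 6 degrees) in the holder, within 13 mm of its centre and within 4 mm of its floor; the flange lies flat on the base, collar up (within 2 degrees), within 3 mm of the face and 5 mm of the axis, its three holes over the three studs (within 6 mm); both are at rest (horizontal distance between cap and holder below 0.013 m and z of cap in the frame of holder below 0.01 m and angle between cap's own z axis and vertical below 0.1 rad and z of flange in the frame of seat below 0.003 m and horizontal distance between flange and seat below 0.005 m and angle between flange's own z axis and vertical below 0.04 rad and (horizontal distance between hole0 and stud0 below 0.006 m or horizontal distance between hole0 and stud1 below 0.006 m or horizontal distance between hole0 and stud2 below 0.006 m) and linear speed of each of flange, cap below 0.01 m/s); the robot touches nothing.
It fails at once if the flange is dropped over the base (faster than 0.7 m/s there) (horizontal distance between flange and seat below 0.03 m and linear speed of flange above 0.7 m/s).
It fails at once if the cap is dropped over the holder (faster than 0.7 m/s there) (horizontal distance between cap and holder below 0.03 m and linear speed of cap above 0.7 m/s).
It fails at once if the jar, the wrench or the sample tray is shifted by more than 30 mm (distance of any of jar, wrench, sample_tray from where it was at the start of the episode above 0.03 m).
It also fails if it takes over 58 s, if anything falls off the work surface, if the arm or the gripper's body presses on something with over 40 N, if the wrist force passes 120 N, or if a joint passes its speed limit or range.

### The arm

A 6-joint arm with a two-finger parallel gripper is mounted at the origin on the work surface. World frame = base frame: x ahead of the robot, y to its left, z up, the work surface at z = 0. Lengths are in m, angles in degrees, forces in N, time in s.
With the tool pointing down it reaches from about 0.325 to 0.85 m from the base axis. Payload 15.5 kg.
Tool frame: the origin (TCP) lies midway between the tips of the shut fingers; the grasp point (between the pads) lies 19 mm behind it (ctrl.grip_point_offset is the distance from the TCP to the grasp point, in m); z points along the fingers, x is the direction in which the jaws open and shut, and the axes are right-handed (so a half turn about z gives the same grasp; the last joint's range is limited). The gripper opens to 91 mm and grips with 3 to 60 N. Pads are 32 mm wide; open, the fingers measure 118 mm over their backs; the gripper's body (76 mm by 178 mm) begins 60 mm behind the grasp point.
Start: joints at [-69.471, 28.281, 77.091, -0, 74.628, -5.472], TCP at [0.274, -0.562, 0.214] pointing down, gripper open.
Joint ranges: [-166.48, 166.48], [-47.26, 123.95], [12.59, 153.08], [-70.14, 250.14], [6.76, 159.57], [-176.63, 176.63]. Speed limits (degrees/s): [108.29, 108.29, 147.25, 172.46, 172.46, 172.46].

### API

Orientations are given as a 3x3 rotation matrix whose columns are the frame's x, y, z axes.
In Python, from station import ctrl gives the robot as it stands.
- The arm moves only by the tool play_rows, never from a script. Its argument "increments" is a list that holds one entry, the list of rows, each a list of 7 numbers: the shift along the tool's x, y, z in mm, then the turn, a rotation vector about the tool's x, y, z in rad, then the closure in counts, from 0 (fully open) to 255 (shut). In form: [[[x, y, z, rx, ry, rz, jaw], ...]]. A call has exactly 8 rows; each row shifts and turns the pose as measured when the row begins, along the tool's axes as they then stand; what a row does not reach is not made up. A row lasts 1/12 s, in which the tool goes at most 41.7 mm and 7.16 degrees, less where a joint would pass 70% of its speed; a pose out of reach is approached as far as the arm can. A call is refused whole if a number of a shift passes 41.7 or a number of a turn 0.125, either way. A call with a gripper value outside its range is refused whole. The fingers move at their own pace and stop on an object; "grip_force" is the grip in N (left out, the last holds). Time passes only in rows, so rows that do not move let the fingers close, or fill a call up. It gives the time, the measured TCP pose, the force and the opening at its end, in the units of the state.
- ctrl.observe(): the state, without advancing time (a new reading comes with each control period).
- ctrl.get_image(name): name is "side" or "top"; returns the picture (480x640x3 uint8, red, green, blue); there is no depth.
- ctrl.camera_model(name): a dict with "fx", "fy", "cx", "cy" (pixels), "k1" (the pictures are not rectified: a ray, as slopes to the right and down, at radius r is drawn at 1 + k1 r^2 times it, then the intrinsics apply), "rvec" (rotation vector, rad) and "tvec" (3), from world to camera coordinates, as OpenCV has them. Camera axes: x right, y down, z forward; pixel columns grow to the right and rows downward; lengths in m; the calibration is good to about 2 mm. A picture is of the moment at which its call begins. camera_model takes no time and is no camera call.
- ctrl.close_job(): hands the job in, once; it reports no verdict.
The state is a dict: "time_s": time; "joints": joint angles; "qvel": joint speeds; "effort": joint torques, N m; "ee_pos": TCP position; "tool_rot": TCP orientation; "wrist_force": force on the tool from outside, world axes, zero at the start; "wrist_torque": the same for the moment, N m; "width": finger opening in m.
Only numpy, scipy, OpenCV 4.12 (cv2) and the standard library are available. Lean on these libraries where they do the work, as an engineer would, in place of code of your own. Each camera call takes 0.05 s, during which the arm holds its last target.

## Working session

There is one attempt and no reset: what is moved stays moved. The work goes in short steps, Python scripts to look and compute and a tool call to move; the robot and the scene stay as the last step left them, time stands still between calls to the robot, and variables do not carry over. Pictures are saved under pics/ and viewed, and the job is handed in when it is done.

Besides the shell and the picture viewer there is one more tool, called after "Emit:" as a command line: name --argument value ..., lists and objects as JSON in quotes. play_rows: Moves the arm, as the interface text tells. Its arguments: {"type":"object","properties":{"increments":{"type":"array"},"grip_force":{"type":"number"}},"required":["increments"]}

```bash
ls; mkdir -p pics
cat > h.py <<'E'
import numpy as np, cv2
from station import ctrl
def save(name,img): cv2.imwrite(f'pics/{name}.png',img[:,:,::-1])
E
python3 - <<'E'
from h import *
for n in ('side','top'):
    im=ctrl.get_image(n); np.save(f'pics/{n}0.npy',im); save(n+'0',im); print(n,ctrl.camera_model(n))
o=ctrl.observe(); print(o)
print(ctrl.grip_point_offset)
E
```

```text
pics
side {'fx': 515.8978868848175, 'fy': 515.8978868848175, 'cx': 321.49833913771374, 'cy': 243.2062381662898, 'k1': -0.12709066197916835, 'rvec': array([ 2.26822346, -0.22981503,  0.07435456]), 'tvec': array([-0.59002693,  0.16554209,  0.96154355])}
top {'fx': 434.8353624150043, 'fy': 434.8353624150043, 'cx': 317.1444530168605, 'cy': 243.10036958031873, 'k1': -0.09539980078131192, 'rvec': array([ 2.12374488, -2.09103308,  0.22545161]), 'tvec': array([0.00550013, 0.62293362, 0.75518775])}
{'time_s': 0.1, 'joints': array([-6.94711851e+01,  2.83110527e+01,  7.71233968e+01, -6.20943762e-04,
        7.46284371e+01, -5.47104008e+00]), 'qvel': array([-0.02769029, -0.12785788, -0.03501174, -0.06181868, -0.09705013,
        0.02476971]), 'effort': array([ 2.18462606e-03, -8.80236053e+01, -3.82545483e+01,  7.09388126e-02,
        4.81598906e-02, -2.11899601e-05]), 'ee_pos': array([ 0.27386689, -0.56142299,  0.21340193]), 'tool_rot': array([[ 4.38371243e-01, -8.98793913e-01, -3.94682735e-04],
       [-8.98793334e-01, -4.38371410e-01,  1.02421180e-03],
       [-1.09357296e-03, -9.42467879e-05, -9.99999398e-01]]), 'wrist_force': array([ 0.65786345,  0.53911273, -0.17683308]), 'wrist_torque': array([-0.03635922, -0.02946784,  0.02846864]), 'width': 0.09143096943916713}
0.0188
```

View pics/side0.png

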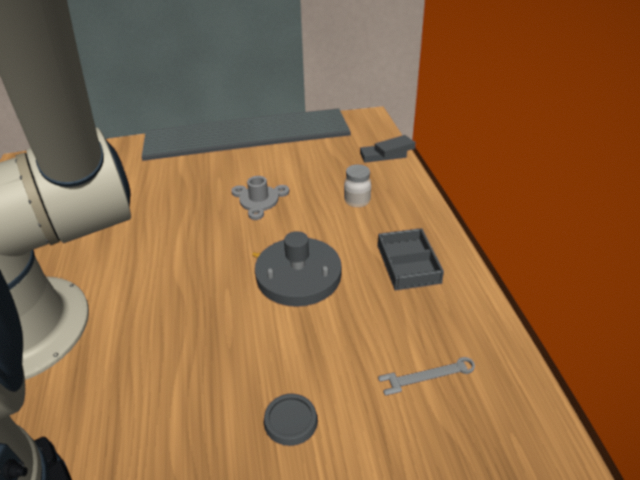

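View pics/top0.png

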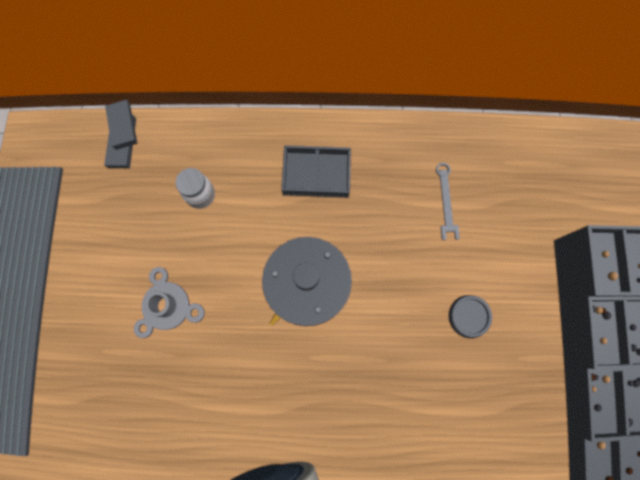

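The side view shows the base at (298,270), flange at (258,195) and holder at (291,418). In the top view the base is at (307,281), flange at (165,305) and holder at (470,316). I'll enlarge these.

Run:
```python
from h import *
def tile(im,boxes,s,name):
    ts=[]
    for (x,y,w,h) in boxes:
        c=cv2.resize(im[y:y+h,x:x+w],None,fx=s,fy=s,interpolation=cv2.INTER_CUBIC)
        for k in range(0,w,10):
            cv2.line(c,(k*s,0),(k*s,6 if (x+k)%50 else 14),(255,255,0),1)
            if k%20==0: cv2.putText(c,str(x+k),(k*s,22),0,.35,(255,255,0),1)
        for k in range(0,h,10):
            cv2.line(c,(0,k*s),(6,k*s),(255,255,0),1)
            if k%20==0: cv2.putText(c,str(y+k),(8,k*s+4),0,.35,(255,255,0),1)
        ts.append(c)
    save(name,np.hstack(ts))
t=np.load('pics/top0.npy'); s=np.load('pics/side0.npy')
tile(t,[(260,230,100,100)],6,'t_base')
tile(t,[(130,260,80,80),(440,285,60,80)],5,'t_fh')
tile(s,[(250,225,100,80)],7,'s_base')
tile(s,[(225,170,70,60),(255,385,70,60)],5,'s_fh')
```

```text
(no output)
```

View pics/t_base.png

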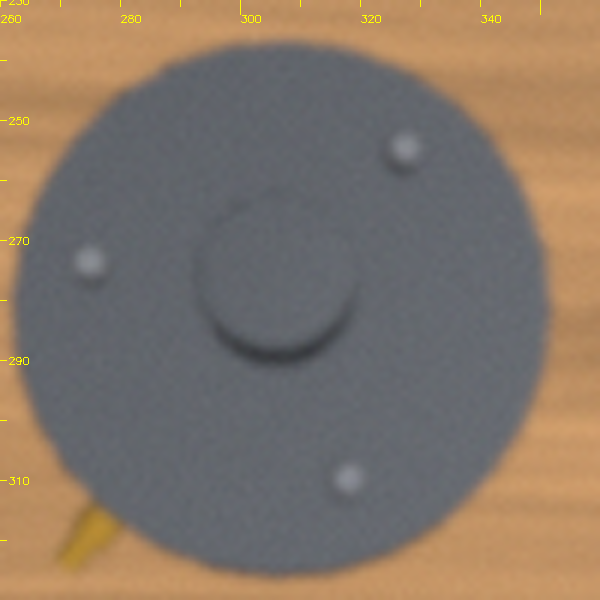

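View pics/t_fh.png

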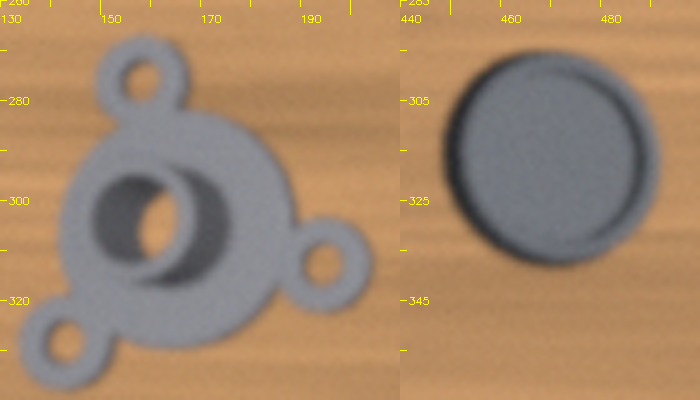

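View pics/s_base.png

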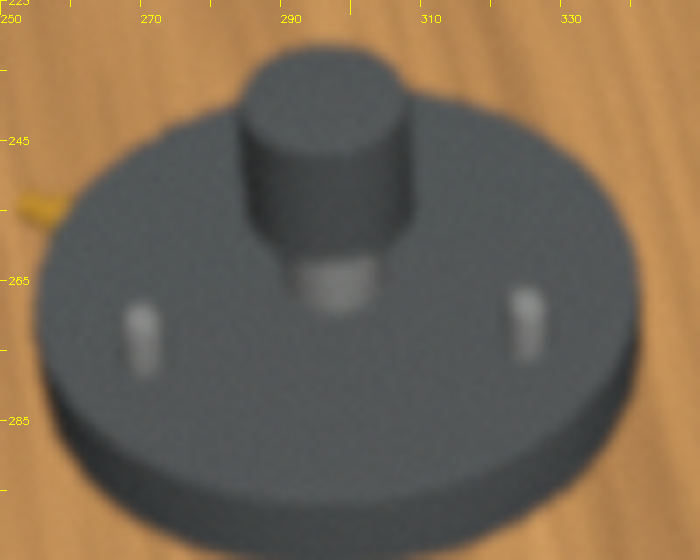

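View pics/s_fh.png

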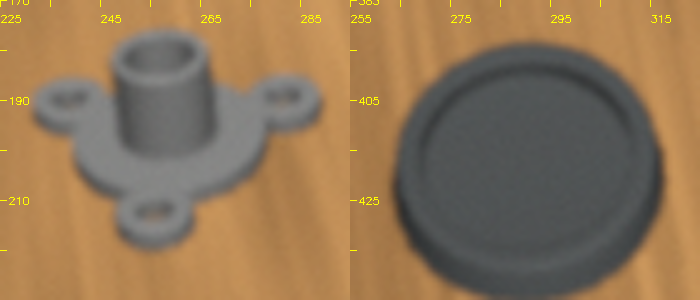

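Readings (top view):
- Cap top (305.8,275.5), base face (307,281.5)
- Studs (327.5,254.5), (275,273.3), (318,309.5)
- Collar top (157.3,304.2), flange holes (158.3,276.3), (194.5,312.7), (143,328.7)
- Holder (470.3,316.7)

Readings (side view):
- Cap top (296.5,239.3), studs (270.3,270), (325,267.3)
- Collar (257.2,181.9), ears (238,190.2), (282.6,189.3), (256,212.2)

Next I'll triangulate these and check them with model overlays.

```bash
cat >> h.py <<'E'
from scipy.optimize import least_squares
CM={n:ctrl.camera_model(n) for n in ('side','top')}
def proj(n,P):
    m=CM[n]; R=cv2.Rodrigues(np.array(m['rvec']))[0]
    p=np.atleast_2d(P)@R.T+np.array(m['tvec']); s=p[:,:2]/p[:,2:]
    r2=(s**2).sum(1,keepdims=True); s=s*(1+m['k1']*r2)
    return s*[m['fx'],m['fy']]+[m['cx'],m['cy']]
def tri(pt,ps):
    f=lambda X:np.r_[(proj('top',X)-pt).ravel() if pt is not None else [],(proj('side',X)-ps).ravel() if ps is not None else []]
    r=least_squares(f,[.5,0,.05]); return r.x,r.fun
def atz(n,p,z):
    r=least_squares(lambda X:(proj(n,[X[0],X[1],z])-p).ravel(),[.5,0]); return np.r_[r.x,z]
def circ(c,r,k=60):
    a=np.linspace(0,2*np.pi,k,endpoint=False); return np.c_[c[0]+r*np.cos(a),c[1]+r*np.sin(a),np.full(k,c[2])]
E
python3 - <<'E'
from h import *
np.set_printoptions(precision=4,suppress=True)
L={'cap':((305.8,275.5),(296.5,239.3)),'collar':((157.3,304.2),(257.2,181.9)),'holder':((470.3,316.7),(290.7,415.5)),
'studA':((318,309.5),(270.3,270)),'studB':((327.5,254.5),(325,267.3)),
'e1':((158.3,276.3),(282.6,189.3)),'e2':((194.5,312.7),(256,212.2)),'e3':((143,328.7),(238,190.2))}
for k,(a,b) in L.items():
    x,f=tri(a,b); print(k,x,f)
for n,p,z in [('top',(307,281.5),.03),('top',(327.5,254.5),.048),('top',(275,273.3),.048),('top',(318,309.5),.048),('side',(270.3,270),.048),('side',(325,267.3),.048),('top',(305.8,275.5),.099),('side',(296.5,239.3),.099),('top',(157.3,304.2),.057),('side',(257.2,181.9),.057),('top',(470.3,316.7),.014),('side',(290.7,415.5),.018)]:
    print(n,p,atz(n,p,z))
E
```

```text
cap [0.5587 0.0346 0.0947] [ 0.0014 -1.0183 -1.0605  0.2813]
collar [0.5043 0.3167 0.0521] [-0.0004 -0.8584 -1.061   0.2326]
holder [ 0.4937 -0.2903  0.0109] [-0.0468 -1.5722 -1.2316  0.2586]
studA [0.501  0.0117 0.046 ] [-0.0108 -0.8123 -0.8268  0.1773]
studB [ 0.6066 -0.0051  0.0473] [ 0.0082 -0.8509 -0.8251  0.246 ]
e1 [0.5643 0.336  0.0078] [ 0.007  -1.166  -1.3874  0.3637]
e2 [0.492  0.2562 0.0081] [-0.0035 -0.6437 -0.7522  0.1563]
e3 [0.4571 0.3582 0.0079] [-0.0014 -0.3034 -0.3782  0.0691]
top (307, 281.5) [0.5542 0.0338 0.03  ]
top (327.5, 254.5) [ 0.6048 -0.0051  0.048 ]
top (275, 273.3) [0.5667 0.0948 0.048 ]
top (318, 309.5) [0.4994 0.0116 0.048 ]
side (270.3, 270) [0.5026 0.0097 0.048 ]
side (325, 267.3) [ 0.6082 -0.0055  0.048 ]
top (305.8, 275.5) [0.5562 0.0344 0.099 ]
side (296.5, 239.3) [0.5603 0.0299 0.099 ]
top (157.3, 304.2) [0.5024 0.3148 0.057 ]
side (257.2, 181.9) [0.5067 0.3096 0.057 ]
top (470.3, 316.7) [ 0.4904 -0.2891  0.014 ]
side (290.7, 415.5) [ 0.4955 -0.2945  0.018 ]
```

The two views disagree by 3–5 mm, which is calibration bias, so I'll take the mean. That puts the hub near (0.558, 0.033), the flange at (0.5045, 0.314) with yaw about 18°, base yaw about −39°, and the holder at (0.493, −0.291). I'm moving above the cap now.

Emit:
play_rows --increments '[[[-25.5,-32,0,0,0,0,0],[-25.5,-32,0,0,0,0,0],[-25.5,-32,0,0,0,0,0],[-25.5,-32,0,0,0,0,0],[-25.5,-32,0,0,0,0,0],[-25.5,-32,0,0,0,0,0],[-25.5,-32,0,0,0,0,0],[-25.5,-32,0,0,0,0,0]]]'

```text
time_s: 0.77
ee_pos: [0.4135, -0.264, 0.2103]
tool_rot: [[0.429, -0.903, -0.003], [-0.903, -0.429, 0.001], [-0.002, 0.002, -1.0]]
wrist_force: [1.6, -1.0, 0.2]
width: 0.0908
```

Emit:
play_rows --increments '[[[-25.5,-32,0,0,0,0,0],[-25.5,-32,0,0,0,0,0],[-25.5,-32,0,0,0,0,0],[-25.5,-32,0,0,0,0,0],[-25.5,-32,0,0,0,0,0],[-20,-26,0,0,0,0,0],[-10,-16,0,0,0,0,0],[0,0,0,0,0,0,0]]]'

```text
time_s: 1.43
ee_pos: [0.5301, -0.021, 0.2096]
tool_rot: [[0.433, -0.901, -0.003], [-0.901, -0.433, 0.003], [-0.004, 0.002, -1.0]]
wrist_force: [-0.6, -0.2, -0.2]
width: 0.0913
```

Emit:
play_rows --increments '[[[-15,-20,0,0,0,0,0],[-15,-20,0,0,0,0,0],[-6.5,-8.6,0,0,0,0,0],[0,0,15,0,0,0,0],[0,0,20,0,0,0,0],[0,0,20,0,0,0,0],[0,0,15,0,0,0,0],[0,0,0,0,0,0,0]]]'

```text
time_s: 2.1
ee_pos: [0.558, 0.0349, 0.1366]
tool_rot: [[0.436, -0.9, -0.004], [-0.9, -0.436, 0.002], [-0.004, 0.003, -1.0]]
wrist_force: [-1.4, -0.1, -0.5]
width: 0.0911
```

```bash
cat >> h.py <<'E'
def tile(im,boxes,s,name):
    ts=[]
    for (x,y,w,h) in boxes:
        c=cv2.resize(im[y:y+h,x:x+w],None,fx=s,fy=s,interpolation=cv2.INTER_CUBIC)
        for k in range(0,w,10):
            cv2.line(c,(k*s,0),(k*s,6),(255,255,0),1)
            if k%20==0: cv2.putText(c,str(x+k),(k*s,18),0,.35,(255,255,0),1)
        for k in range(0,h,10):
            cv2.line(c,(0,k*s),(6,k*s),(255,255,0),1)
            if k%20==0: cv2.putText(c,str(y+k),(8,k*s+4),0,.35,(255,255,0),1)
        ts.append(c)
    save(name,np.hstack(ts))
def snap(tag,bt=None,bs=None,s=5):
    t=ctrl.get_image('top'); np.save(f'pics/{tag}_t.npy',t)
    d=ctrl.get_image('side'); np.save(f'pics/{tag}_s.npy',d)
    bt=bt or (240,210,120,120); bs=bs or (230,180,120,120)
    tile(t,[bt],s,tag+'_t'); tile(d,[bs],s,tag+'_s')
    both=np.hstack([cv2.resize(t[bt[1]:bt[1]+bt[3],bt[0]:bt[0]+bt[2]],(400,400)),cv2.resize(d[bs[1]:bs[1]+bs[3],bs[0]:bs[0]+bs[2]],(400,400))])
    save(tag+'_b',both)
    o=ctrl.observe(); np.set_printoptions(precision=4,suppress=True)
    print(o['time_s'],o['ee_pos'],o['tool_rot'].ravel(),o['wrist_force'],o['width'])
    return o
E
python3 - <<'E'
from h import *
snap('a',(230,190,160,160),(230,140,160,160))
E
```

```text
2.2 [0.5593 0.0349 0.139 ] [ 0.4362 -0.8998 -0.0013 -0.8998 -0.4362  0.002  -0.0024  0.0003 -1.    ] [ 0.3072 -0.6121  0.6782] 0.09113928329036289
```

View pics/a_b.png

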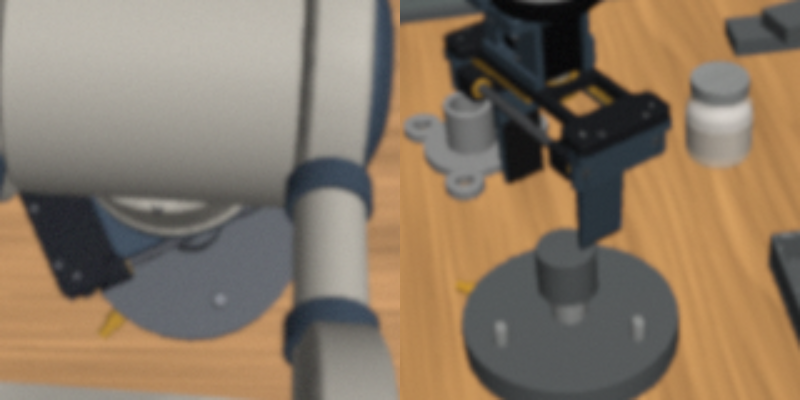

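The side view shows the jaws straddling the cap, with the near finger in front of it on the right. The arm hides the cap from the top camera. Descending.

Emit:
play_rows --increments '[[[0,0,18,0,0,0,0],[0,0,18,0,0,0,0],[0,0,15,0,0,0,0],[0,0,9,0,0,0,0],[0,0,2,0,0,0,0],[0,0,0,0,0,0,0],[0,0,0,0,0,0,0],[0,0,0,0,0,0,0]]]'

```text
time_s: 2.87
ee_pos: [0.5648, 0.0327, 0.0839]
tool_rot: [[0.435, -0.9, 0.011], [-0.9, -0.435, 0.001], [0.004, -0.011, -1.0]]
wrist_force: [-0.8, -1.8, -0.1]
width: 0.0916
```

Run:
```python
from h import *
snap('b',(230,190,160,160),(230,140,160,160))
```

```text
2.9667 [0.5648 0.0328 0.0839] [ 0.4348 -0.9004  0.0115 -0.9005 -0.4349  0.0011  0.004  -0.0108 -0.9999] [-0.0717  0.3894 -0.4138] 0.0910523077222942
```

View pics/b_b.png

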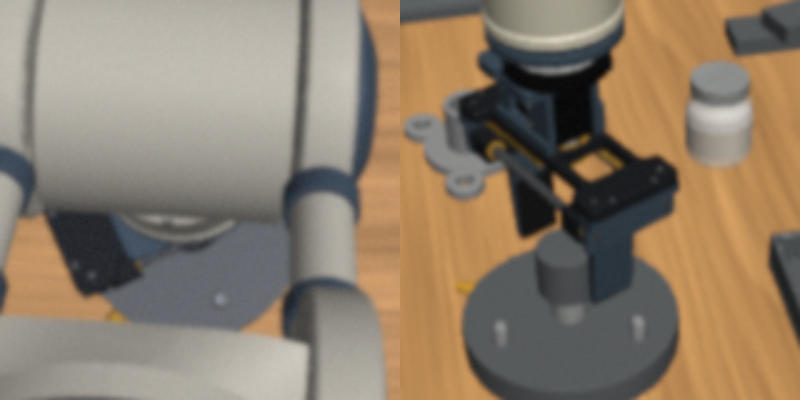

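```bash
cat >> h.py <<'E'
from scipy.spatial.transform import Rotation as Ro
def to(pos,yaw):
    "needed shift (mm) and rotvec (rad) in the tool frame to reach pos with tool down, tool x at yaw deg"
    o=ctrl.observe(); R=o['tool_rot']; c,s=np.cos(np.radians(yaw)),np.sin(np.radians(yaw))
    T=np.array([[c,s,0],[s,-c,0],[0,0,-1.]])
    d=R.T@(np.array(pos)-o['ee_pos'])*1000
    w=Ro.from_matrix(R.T@T).as_rotvec()
    print('t',round(o['time_s'],2),'at',o['ee_pos'].round(4),'shift mm',d.round(1),'turn',w.round(4),'w',round(o['width'],4),'F',o['wrist_force'].round(1))
E
python3 -c "
from h import *
to([.558,.0335,.075],-64)"
```

```text
t 2.97 at [0.5648 0.0328 0.0839] shift mm [-3.6  5.9  8.8] turn [-0.0108 -0.0041 -0.0039] w 0.0911 F [-0.1  0.4 -0.4]
```

Emit:
play_rows --increments '[[[-1.8,3,4.5,-0.0055,-0.002,-0.002,0],[-1.8,3,4.5,-0.0055,-0.002,-0.002,0],[0,0,0,0,0,0,0],[0,0,0,0,0,0,0],[0,0,0,0,0,0,0],[0,0,0,0,0,0,0],[0,0,0,0,0,0,0],[0,0,0,0,0,0,0]]]'

```text
time_s: 3.63
ee_pos: [0.5574, 0.0336, 0.0748]
tool_rot: [[0.439, -0.898, -0.0], [-0.898, -0.439, -0.0], [0.0, 0.0, -1.0]]
wrist_force: [0.4, -0.7, 0.2]
width: 0.0914
```

```bash
python3 -c "
from h import *
to([.558,.0335,.075],-64)"
```

```text
t 3.63 at [0.5574 0.0336 0.0748] shift mm [ 0.4 -0.5 -0.2] turn [ 0.0005 -0.0001  0.001 ] w 0.0914 F [ 0.4 -0.7  0.2]
```

Emit:
play_rows --increments '[[[0,0,0,0,0,0,255],[0,0,0,0,0,0,255],[0,0,0,0,0,0,255],[0,0,0,0,0,0,255],[0,0,0,0,0,0,255],[0,0,0,0,0,0,255],[0,0,0,0,0,0,255],[0,0,0,0,0,0,255]]]' --grip_force 15

```text
time_s: 4.3
ee_pos: [0.5577, 0.0336, 0.075]
tool_rot: [[0.439, -0.898, 0.0], [-0.898, -0.439, -0.0], [0.0, 0.0, -1.0]]
wrist_force: [-0.1, -0.0, -0.1]
width: 0.0477
```

Emit:
play_rows --increments '[[[0,0,-5,0,0,0,255],[0,0,-10,0,0,0,255],[0,0,-15,0,0,0,255],[0,0,-15,0,0,0,255],[0,0,-15,0,0,0,255],[0,0,-10,0,0,0,255],[0,0,0,0,0,0,255],[0,0,0,0,0,0,255]]]'

```text
time_s: 4.97
ee_pos: [0.5575, 0.0336, 0.1525]
tool_rot: [[0.439, -0.898, 0.001], [-0.898, -0.439, -0.0], [0.001, -0.001, -1.0]]
wrist_force: [-0.2, -0.6, -0.8]
width: 0.0472
```

Run:
```python
from h import *
snap('c',(230,190,160,160),(230,140,160,160))
to([.493,-.291,.145],-64)
```

```text
5.0667 [0.5573 0.0336 0.1518] [ 0.4391 -0.8984  0.0001 -0.8984 -0.4391 -0.0004  0.0004  0.0001 -1.    ] [-1.0312  0.1452 -0.1701] 0.04771718545217597
t 5.07 at [0.5573 0.0336 0.1518] shift mm [263.4 200.3   6.9] turn [ 0.0001 -0.0004  0.0008] w 0.0477 F [-1.   0.1 -0.2]
```

View pics/c_b.png

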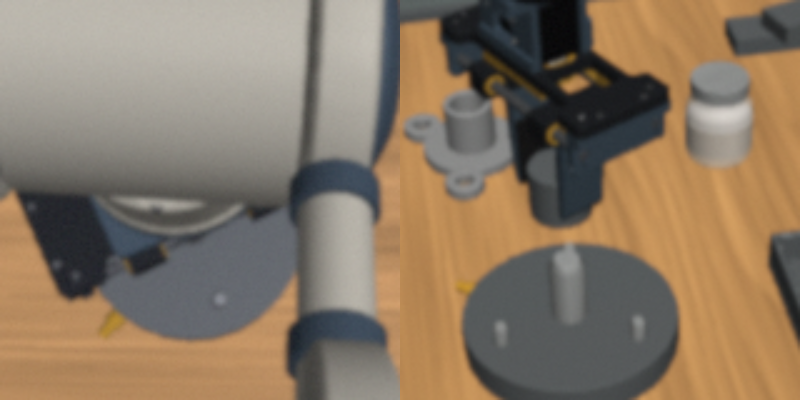

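The cap is held clear of the hub, whose bare top shows in the side view. Moving to the holder.

Emit:
play_rows --increments '[[[20,15,0,0,0,0,255],[30,23,0,0,0,0,255],[32,24.5,0,0,0,0,255],[32,24.5,0,0,0,0,255],[32,24.5,0,0,0,0,255],[32,24.5,0,0,0,0,255],[32,24.5,0,0,0,0,255],[25,19,0,0,0,0,255]]]'

```text
time_s: 5.73
ee_pos: [0.4956, -0.2607, 0.1458]
tool_rot: [[0.448, -0.894, -0.007], [-0.894, -0.448, 0.004], [-0.007, 0.005, -1.0]]
wrist_force: [-0.5, 0.3, 0.1]
width: 0.0478
```

Emit:
play_rows --increments '[[[14,11,0,0,0,0,255],[0,0,0,0,0,0,255],[0,0,0,0,0,0,255],[0,0,0,0,0,0,255],[0,0,0,0,0,0,255],[0,0,0,0,0,0,255],[0,0,0,0,0,0,255],[0,0,0,0,0,0,255]]]'

```text
time_s: 6.4
ee_pos: [0.4891, -0.2813, 0.1418]
tool_rot: [[0.445, -0.896, -0.012], [-0.896, -0.445, 0.007], [-0.012, 0.008, -1.0]]
wrist_force: [0.0, 1.3, -1.1]
width: 0.0476
```

Run:
```python
from h import *
snap('d',(180,190,160,160),(220,320,160,160))
tile(np.load('pics/d_s.npy'),[(250,210,100,80)],7,'d_hub')
to([.493,-.291,.035],-64)
```

```text
6.5 [ 0.4891 -0.2815  0.1419] [ 0.4445 -0.8957 -0.0122 -0.8957 -0.4446  0.0071 -0.0118  0.0077 -0.9999] [ 0.0977 -0.4333 -1.1443] 0.048011954603903145
t 6.5 at [ 0.4891 -0.2815  0.1419] shift mm [ 11.5  -0.1 106.7] turn [0.0078 0.0118 0.0069] w 0.048 F [ 0.1 -0.4 -1.1]
```

View pics/d_s.png

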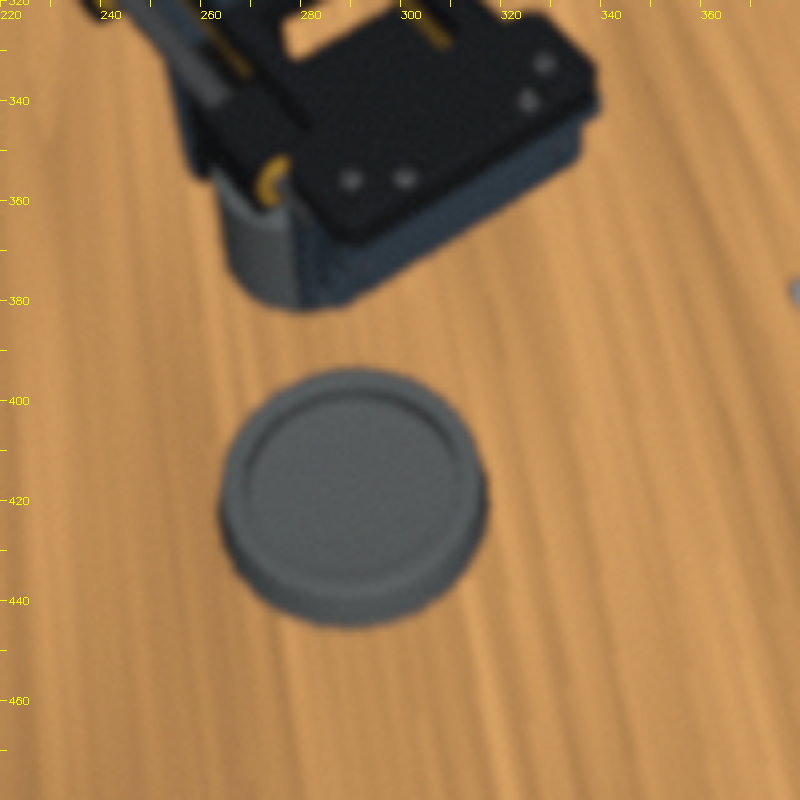

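View pics/d_hub.png

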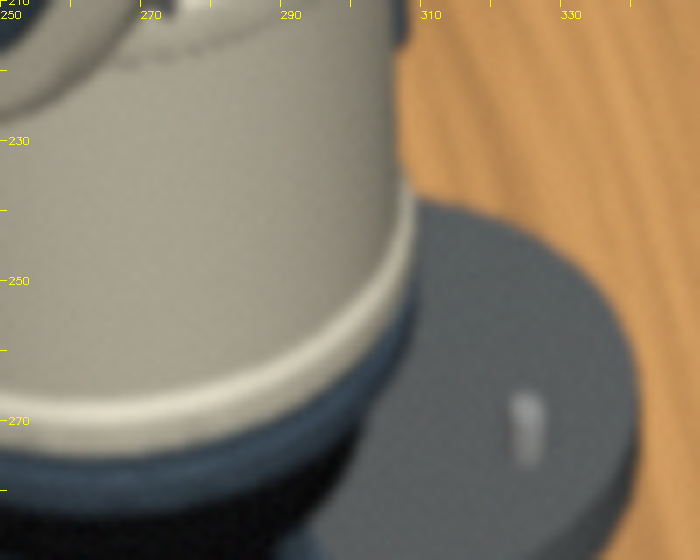

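Side view: the held cap's lower edge is at about (282,381). The holder mouth is centred near (290.8,417) and its recess is clear. The move fell about 11 mm short with a slight tilt, which I'll correct before lowering.

Emit:
play_rows --increments '[[[6,0.5,10,0.004,0.006,0.0035,255],[6,0.5,20,0.004,0.006,0.0035,255],[0,0,20,0,0,0,255],[0,0,15,0,0,0,255],[0,0,5,0,0,0,255],[0,0,0,0,0,0,255],[0,0,0,0,0,0,255],[0,0,0,0,0,0,255]]]'

```text
time_s: 7.17
ee_pos: [0.4958, -0.2927, 0.0719]
tool_rot: [[0.44, -0.898, 0.005], [-0.898, -0.44, -0.003], [0.005, -0.003, -1.0]]
wrist_force: [-1.0, 0.4, -0.3]
width: 0.0483
```

Run:
```python
from h import *
print(atz('side',(290.8,417.3),.018))
snap('e',(430,250,120,120),(220,320,160,160))
to([.493,-.2925,.035],-64)
```

```text
[ 0.49516578 -0.29764013  0.018     ]
7.2667 [ 0.496  -0.2928  0.0722] [ 0.4403 -0.8978  0.0055 -0.8978 -0.4404 -0.0037  0.0058 -0.0033 -1.    ] [ 0.4752  0.609  -0.002 ] 0.04776858083745633
t 7.27 at [ 0.496  -0.2928  0.0722] shift mm [-1.8  2.7 37.1] turn [-0.0033 -0.0058  0.0022] w 0.0478 F [ 0.5  0.6 -0. ]
```

View pics/e_b.png

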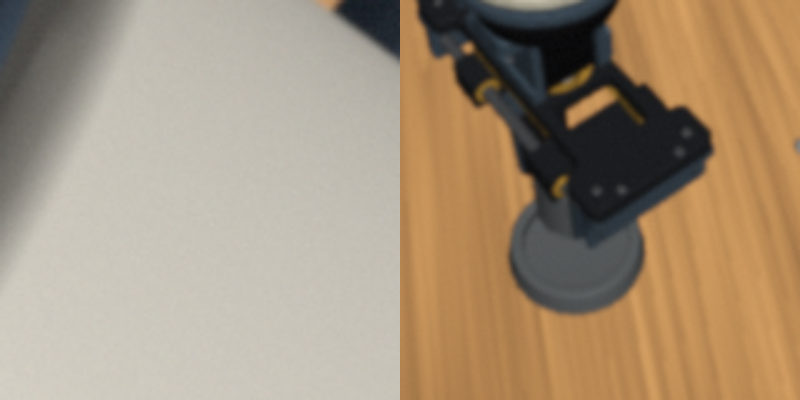

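Run:
```python
from h import *
im=np.load('pics/e_s.npy').copy()
o=ctrl.observe();p=o['ee_pos']
S=7;x0,y0=255,375
c=cv2.resize(im[y0:y0+80,x0:x0+80],None,fx=S,fy=S,interpolation=cv2.INTER_CUBIC)
def dr(P,col):
    q=((proj('side',P)-[x0,y0]+.5)*S).astype(int)
    cv2.polylines(c,[q.reshape(-1,1,2)],True,col,1)
dr(circ([p[0],p[1],p[2]-.018],.024),(255,255,0))
dr(circ([p[0],p[1],p[2]+.024],.024),(255,255,0))
dr(circ([.493,-.2925,.018],.033),(0,255,0))
dr(circ([.493,-.2925,.0],.044),(0,255,0))
save('e_ov',c)
```

```text
(no output)
```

View pics/e_ov.png

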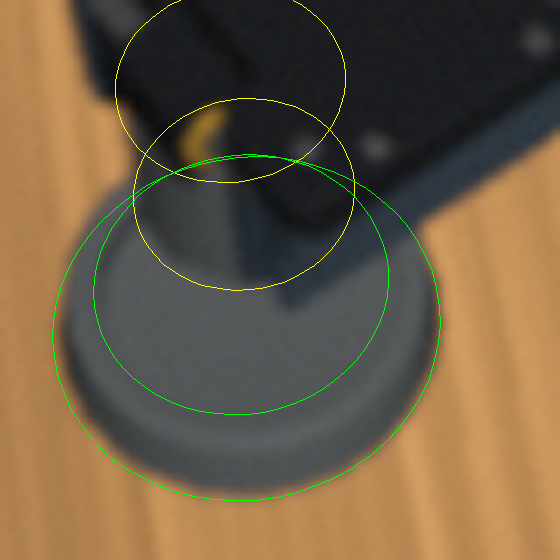

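The overlay puts the cap and holder about 2 mm apart, well inside the recess play. I'm nudging −y slightly and lowering.

Emit:
play_rows --increments '[[[-0.4,2.5,12,-0.0033,-0.0058,0.002,255],[0,1,12,0,0,0,255],[0,0,8,0,0,0,255],[0,0,4,0,0,0,255],[0,0,2,0,0,0,255],[0,0,0,0,0,0,255],[0,0,0,0,0,0,255],[0,0,0,0,0,0,255]]]'

```text
time_s: 7.93
ee_pos: [0.4935, -0.2951, 0.0329]
tool_rot: [[0.438, -0.899, 0.002], [-0.899, -0.438, -0.002], [0.002, -0.001, -1.0]]
wrist_force: [-0.1, 0.2, -0.4]
width: 0.0475
```

Run:
```python
from h import *
to([.4935,-.2945,.024],-64)
snap('f',(430,250,120,120),(220,320,160,160))
```

```text
t 7.93 at [ 0.4935 -0.2951  0.0329] shift mm [-0.6 -0.3  8.9] turn [-0.001  -0.0022 -0.0002] w 0.0475 F [-0.1  0.2 -0.4]
8.0333 [ 0.4936 -0.2952  0.033 ] [ 0.4382 -0.8989  0.0021 -0.8989 -0.4382 -0.0017  0.0025 -0.0012 -1.    ] [ 0.7171 -0.4631 -0.8031] 0.04769648254444328
```

View pics/f_b.png

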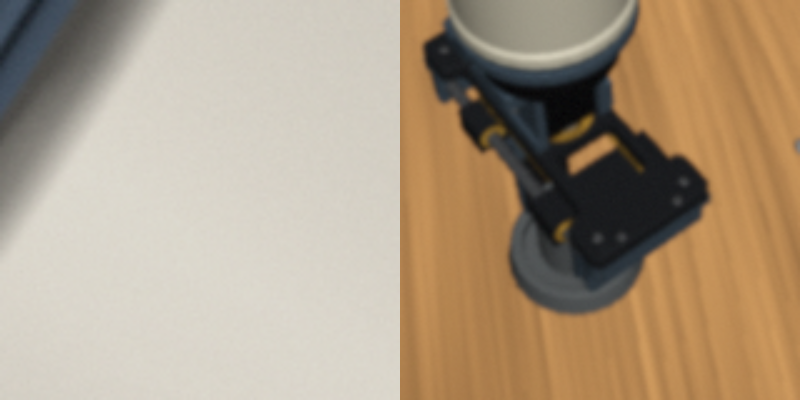

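The cap sits inside the recess in the side view, with clearance on its left. Lowering the last 9 mm slowly.

Emit:
play_rows --increments '[[[0,0,2,0,0,0,255],[0,0,2,0,0,0,255],[0,0,1.5,0,0,0,255],[0,0,1.5,0,0,0,255],[0,0,1,0,0,0,255],[0,0,1,0,0,0,255],[0,0,0,0,0,0,255],[0,0,0,0,0,0,255]]]'

```text
time_s: 8.7
ee_pos: [0.4942, -0.2955, 0.024]
tool_rot: [[0.438, -0.899, 0.004], [-0.899, -0.438, -0.003], [0.004, -0.002, -1.0]]
wrist_force: [0.3, 0.0, 1.8]
width: 0.0481
```

Emit:
play_rows --increments '[[[0,0,0,0,0,0,150],[0,0,0,0,0,0,60],[0,0,0,0,0,0,0],[0,0,0,0,0,0,0],[0,0,0,0,0,0,0],[0,0,0,0,0,0,0],[0,0,0,0,0,0,0],[0,0,0,0,0,0,0]]]'

```text
time_s: 9.37
ee_pos: [0.4942, -0.2956, 0.0241]
tool_rot: [[0.438, -0.899, 0.004], [-0.899, -0.438, -0.003], [0.004, -0.002, -1.0]]
wrist_force: [0.2, -0.2, 0.8]
width: 0.0902
```

Emit:
play_rows --increments '[[[0,0,-10,0,0,0,0],[0,0,-20,0,0,0,0],[0,0,-25,0,0,0,0],[0,0,-25,0,0,0,0],[0,0,-25,0,0,0,0],[0,0,-25,0,0,0,0],[0,0,-5,0,0,0,0],[0,0,0,0,0,0,0]]]'

```text
time_s: 10.03
ee_pos: [0.4927, -0.2944, 0.1691]
tool_rot: [[0.438, -0.899, 0.003], [-0.899, -0.438, -0.002], [0.003, -0.001, -1.0]]
wrist_force: [0.6, 0.2, -0.1]
width: 0.0914
```

Run:
```python
from h import *
snap('g',(430,250,120,120),(240,360,100,100))
to([.5045,.314,.16],-64)
```

```text
10.1333 [ 0.4924 -0.2942  0.1674] [ 0.4383 -0.8988  0.0012 -0.8988 -0.4383 -0.001   0.0014 -0.0006 -1.    ] [ 0.4342 -1.0132  0.3997] 0.09080353344653215
t 10.13 at [ 0.4924 -0.2942  0.1674] shift mm [-541.3 -277.4    6.9] turn [-0.0006 -0.0014 -0.0001] w 0.0908 F [ 0.4 -1.   0.4]
```

View pics/g_b.png

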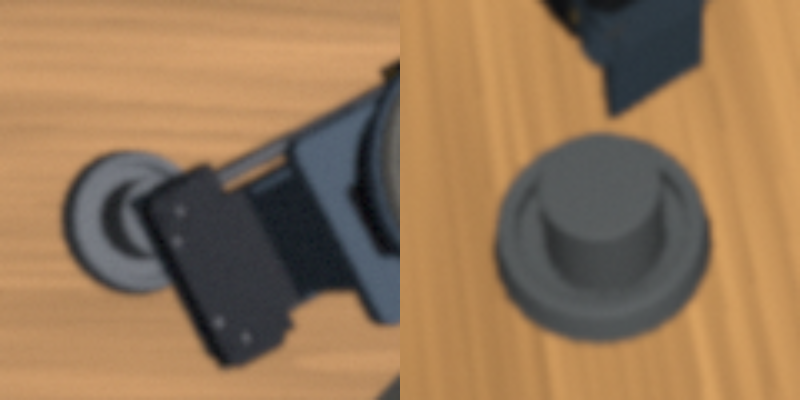

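The cap stands upright in the holder: the side view has its top at about (290,407), centred in the recess. Moving over the flange.

Emit:
play_rows --increments '[[[-18,-9,0,0,0,0,0],[-34,-17.5,0,0,0,0,0],[-36,-18.5,0,0,0,0,0],[-36,-18.5,0,0,0,0,0],[-36,-18.5,0,0,0,0,0],[-36,-18.5,0,0,0,0,0],[-36,-18.5,0,0,0,0,0],[-36,-18.5,0,0,0,0,0]]]'

```text
time_s: 10.8
ee_pos: [0.4943, 0.0103, 0.1582]
tool_rot: [[0.428, -0.904, -0.011], [-0.904, -0.428, 0.001], [-0.006, 0.009, -1.0]]
wrist_force: [1.6, 0.2, -0.4]
width: 0.091
```

Emit:
play_rows --increments '[[[-36,-18.5,0,0,0,0,0],[-36,-18.5,0,0,0,0,0],[-36,-18.5,0,0,0,0,0],[-36,-18.5,0,0,0,0,0],[-36,-18.5,0,0,0,0,0],[-36,-18.5,0,0,0,0,0],[-25,-12,0,0,0,0,0],[-10,-5,0,0,0,0,0]]]'

```text
time_s: 11.47
ee_pos: [0.4933, 0.3055, 0.1481]
tool_rot: [[0.431, -0.902, -0.027], [-0.902, -0.431, -0.002], [-0.01, 0.025, -1.0]]
wrist_force: [0.3, -1.0, 0.2]
width: 0.0913
```

Run:
```python
from h import *
x,f=tri(None,(290.1,406.8)) if 0 else (atz('side',(290.1,406.8),.048),0); print('cap top by side',x,'grasp said .4942,-.2955')
to([.5045,.314,.12],-64)
t=np.load('pics/g_t.npy')
```

```text
cap top by side [ 0.4960848  -0.29747996  0.048     ] grasp said .4942,-.2955
t 11.47 at [0.4933 0.3055 0.1481] shift mm [ -2.5 -14.5  27.8] turn [ 0.025   0.0097 -0.0078] w 0.0913 F [ 0.3 -1.   0.2]
```

Emit:
play_rows --increments '[[[-1,-7,10,0.0125,0.005,-0.004,0],[0,-7,10,0.0125,0.005,-0.004,0],[0,0,8,0,0,0,0],[0,0,0,0,0,0,0],[0,0,0,0,0,0,0],[0,0,0,0,0,0,0],[0,0,0,0,0,0,0],[0,0,0,0,0,0,0]]]'

```text
time_s: 12.13
ee_pos: [0.5015, 0.3121, 0.1134]
tool_rot: [[0.441, -0.898, -0.009], [-0.898, -0.441, -0.005], [0.0, 0.01, -1.0]]
wrist_force: [0.3, -0.7, -0.9]
width: 0.0912
```

Run:
```python
from h import *
to([.5045,.3122,.02],-64)
snap('h',(100,240,120,120),(200,110,120,120))
```

```text
t 12.13 at [0.5015 0.3121 0.1134] shift mm [ 1.2 -3.7 93.4] turn [ 0.0104 -0.0003  0.0026] w 0.0912 F [ 0.3 -0.7 -0.9]
12.2333 [0.5017 0.3124 0.1136] [ 0.4409 -0.8975 -0.0087 -0.8976 -0.4409 -0.0046  0.0003  0.0098 -1.    ] [-0.1927  1.1257  0.4823] 0.09145782846963292
```

View pics/h_b.png

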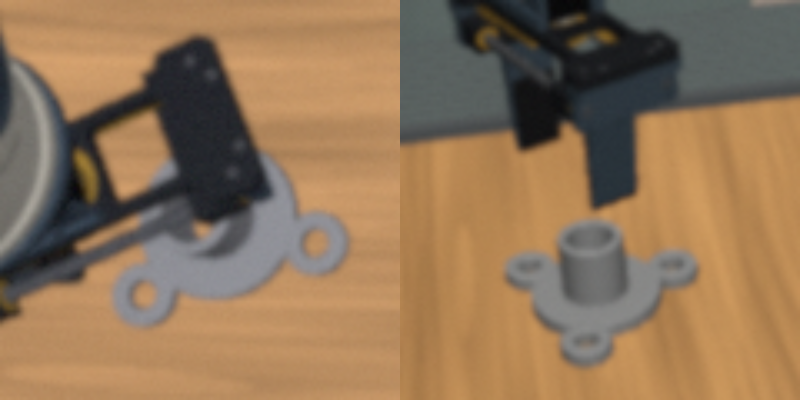

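The jaws are above the collar, with the near finger tip at about (262,172) in the side view and the collar top at about (257,180). Descending.

Emit:
play_rows --increments '[[[0.6,-2,10,0.005,0,0.001,0],[0.6,-2,15,0.005,0,0.001,0],[0,0,15,0,0,0,0],[0,0,15,0,0,0,0],[0,0,10,0,0,0,0],[0,0,5,0,0,0,0],[0,0,0,0,0,0,0],[0,0,0,0,0,0,0]]]'

```text
time_s: 12.9
ee_pos: [0.5085, 0.3136, 0.0444]
tool_rot: [[0.438, -0.899, 0.007], [-0.899, -0.438, 0.003], [0.0, -0.007, -1.0]]
wrist_force: [-0.2, 0.4, -0.1]
width: 0.0911
```

Run:
```python
from h import *
to([.5045,.3122,.021],-64)
```

```text
t 12.9 at [0.5085 0.3136 0.0444] shift mm [-0.5  4.4 23.3] turn [-0.0074 -0.0002 -0.0003] w 0.0911 F [-0.2  0.4 -0.1]
```

Emit:
play_rows --increments '[[[-0.5,2.3,6,-0.0037,0,0,0],[0,2.3,6,-0.0037,0,0,0],[0,0,5,0,0,0,0],[0,0,3,0,0,0,0],[0,0,2,0,0,0,0],[0,0,0,0,0,0,0],[0,0,0,0,0,0,0],[0,0,0,0,0,0,0]]]'

```text
time_s: 13.57
ee_pos: [0.5048, 0.3125, 0.0221]
tool_rot: [[0.438, -0.899, 0.002], [-0.899, -0.438, 0.001], [0.0, -0.002, -1.0]]
wrist_force: [0.8, 0.2, 0.5]
width: 0.0915
```

Run:
```python
from h import *
to([.5045,.3122,.021],-64)
```

```text
t 13.57 at [0.5048 0.3125 0.0221] shift mm [0.1 0.4 1.1] turn [-0.0021 -0.0002 -0.0002] w 0.0915 F [0.8 0.2 0.5]
```

Emit:
play_rows --increments '[[[0,0.4,1,-0.002,0,0,255],[0,0,0,0,0,0,255],[0,0,0,0,0,0,255],[0,0,0,0,0,0,255],[0,0,0,0,0,0,255],[0,0,0,0,0,0,255],[0,0,0,0,0,0,255],[0,0,0,0,0,0,255]]]' --grip_force 10

```text
time_s: 14.23
ee_pos: [0.5048, 0.3126, 0.0217]
tool_rot: [[0.438, -0.899, 0.001], [-0.899, -0.438, 0.0], [0.0, -0.001, -1.0]]
wrist_force: [0.3, 0.1, -0.8]
width: 0.0483
```

Emit:
play_rows --increments '[[[0,0,0,0,0,0,120],[0,0,0,0,0,0,60],[0,0,0,0,0,0,60],[0,0,0,0,0,-0.05,60],[0,0,0,0,0,-0.12,60],[0,0,0,0,0,-0.12,60],[0,0,0,0,0,-0.12,60],[0,0,0,0,0,-0.12,60]]]'

```text
time_s: 14.9
ee_pos: [0.505, 0.3124, 0.0218]
tool_rot: [[0.841, -0.541, 0.001], [-0.541, -0.841, 0.0], [0.001, -0.001, -1.0]]
wrist_force: [-0.6, -0.1, 0.8]
width: 0.0698
```

Emit:
play_rows --increments '[[[0,0,0,0,0,-0.12,60],[0,0,0,0,0,-0.12,60],[0,0,0,0,0,-0.12,60],[0,0,0,0,0,-0.12,60],[0,0,0,0,0,-0.12,60],[0,0,0,0,0,-0.12,60],[0,0,0,0,0,-0.12,60],[0,0,0,0,0,-0.12,60]]]'

```text
time_s: 15.57
ee_pos: [0.5051, 0.3123, 0.0219]
tool_rot: [[0.91, 0.416, 0.002], [0.416, -0.91, 0.0], [0.001, 0.0, -1.0]]
wrist_force: [0.1, -0.9, -0.1]
width: 0.0701
```

Run:
```python
from h import *
to([.5045,.3122,.021],26)
```

```text
t 15.57 at [0.5051 0.3123 0.0219] shift mm [-0.6 -0.2  0.9] turn [ 0.0004 -0.0015 -0.0252] w 0.0701 F [ 0.1 -0.9 -0.1]
```

Emit:
play_rows --increments '[[[0,0,0,0,0,-0.015,60],[0,0,0,0,0,0,255],[0,0,0,0,0,0,255],[0,0,0,0,0,0,255],[0,0,0,0,0,0,255],[0,0,0,0,0,0,255],[0,0,0,0,0,0,255],[0,0,0,0,0,0,255]]]' --grip_force 35

```text
time_s: 16.23
ee_pos: [0.5055, 0.3123, 0.022]
tool_rot: [[0.907, 0.422, 0.002], [0.422, -0.907, 0.0], [0.002, 0.001, -1.0]]
wrist_force: [0.7, -0.6, 0.7]
width: 0.0476
```

Run:
```python
from h import *
to([.5045,.3122,.12],26)
snap('i',(100,240,120,120),(210,140,100,100),6)
```

```text
t 16.23 at [0.5055 0.3123 0.022 ] shift mm [ -0.7  -0.3 -98. ] turn [ 0.0006 -0.0019 -0.0183] w 0.0476 F [ 0.7 -0.6  0.7]
16.3333 [0.5055 0.3123 0.022 ] [ 0.9065  0.4222  0.002   0.4222 -0.9065  0.0003  0.0019  0.0005 -1.    ] [ 0.5467  0.2277 -0.3666] 0.04722563674187787
```

View pics/i_t.png

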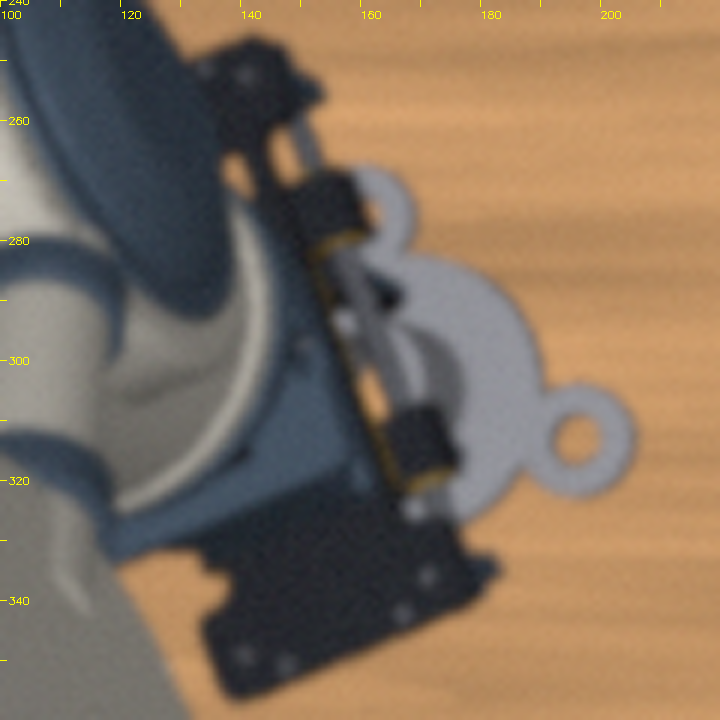

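View pics/i_s.png

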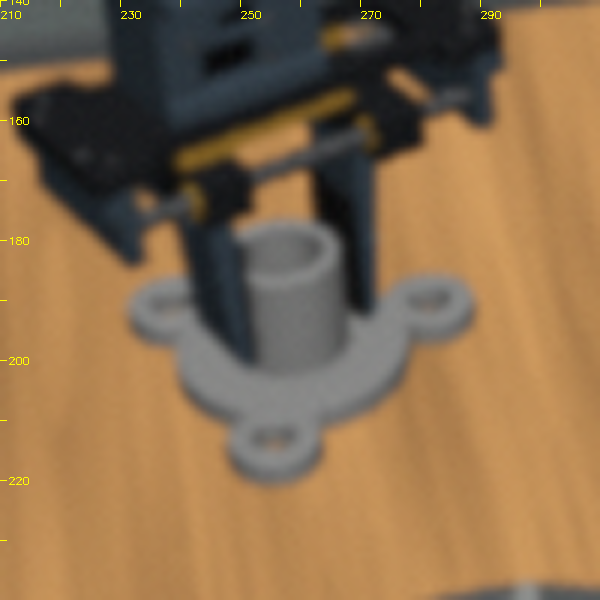

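Run:
```python
from h import *
np.set_printoptions(precision=4,suppress=True)
c=np.array([.5055,.3123]);z=.011
obs=[('top',138.9-120-120,(196.3,313.3)),('top',18.3,(160,277)),('side',-101.7,(255.9,212.9)),('side',18.3,(281.8,189.8)),('side',138.3,(239,190.1))]
def f(v):
    r=[]
    for n,a,p in obs:
        a=np.radians(a+v[0]); off=v[1:3] if n=='top' else v[3:5]
        q=np.r_[c+off/1000+.062*np.array([np.cos(a),np.sin(a)]),z]
        r+=list((proj(n,q)[0]-p))
    return np.array(r)
for o in obs: pass
r=least_squares(f,np.zeros(5)); print('yaw',18.3+r.x[0],'top off mm',r.x[1:3],'side off mm',r.x[3:5],'res',r.fun)
# base: studs with same offsets
to_,so=r.x[1:3]/1000,r.x[3:5]/1000
st=[('top',(327.5,254.5)),('top',(275,273.3)),('top',(318,309.5)),('side',(270.3,270)),('side',(325,267.3))]
W=[(n,atz(n,p,.048)[:2]-(to_ if n=='top' else so)) for n,p in st]
for n,w in W: print(n,w)
def g(v,use):
    out=[]
    for (n,w),k in zip(W,[0,1,2,2,0]):
        if n in use:
            a=np.radians(v[2]+120*k); out+=list((v[:2]+62*np.array([np.cos(a),np.sin(a)])-w*1000))
    return np.array(out)
for use in (('top',),('side',),('top','side')):
    q=least_squares(g,[557,33,-39],args=(use,)); print(use,q.x,q.fun.round(1))
```

```text
yaw 17.917812332599773 top off mm [-3.9707 -0.1502] side off mm [ 0.8798 -1.0757] res [ 0.0932  0.1761 -0.0969 -0.1845  0.0249 -0.1887  0.0478  0.0179 -0.0742
  0.1878]
top [ 0.6088 -0.0049]
top [0.5706 0.0949]
top [0.5033 0.0118]
side [0.5017 0.0108]
side [ 0.6073 -0.0044]
('top',) [560.9134  33.9435 -39.0306] [ 0.3 -0.2  0.   0.2 -0.3 -0. ]
('side',) [558.9168  33.8614 -38.1917] [-0.4  0.1  0.4 -0.1]
('top', 'side') [560.2757  33.8864 -38.9437] [-0.3 -0.2 -0.7  0.2 -0.9 -0.2  0.7  0.8  1.2 -0.7]
```

Corrected estimate: hub at about (0.560, 0.034), base yaw −38.9°, flange yaw 17.9° with the tool at 25°. The tool should end at about −31.9°. I'll lift, then turn.

Emit:
play_rows --increments '[[[0,0,-5,0,0,0,255],[0,0,-12,0,0,0,255],[0,0,-20,0,0,0,255],[0,0,-25,0,0,0,255],[0,0,-25,0,0,0.05,255],[0,0,-20,0,0,0.11,255],[0,0,-10,0,0,0.11,255],[0,0,0,0,0,0.11,255]]]'

```text
time_s: 17.0
ee_pos: [0.502, 0.3109, 0.1475]
tool_rot: [[0.999, 0.045, -0.004], [0.045, -0.999, -0.002], [-0.005, 0.002, -1.0]]
wrist_force: [1.3, 1.2, -6.0]
width: 0.0476
```

Emit:
play_rows --increments '[[[0,0,0,0,0,0.11,255],[0,0,0,0,0,0.11,255],[0,0,0,0,0,0.11,255],[0,0,0,0,0,0.11,255],[0,0,0,0,0,0.1,255],[0,0,0,0,0,0.07,255],[0,0,0,0,0,0,255],[0,0,0,0,0,0,255]]]'

```text
time_s: 17.67
ee_pos: [0.5, 0.3101, 0.156]
tool_rot: [[0.824, -0.567, -0.002], [-0.567, -0.824, -0.001], [-0.001, 0.002, -1.0]]
wrist_force: [-1.1, -0.5, -5.2]
width: 0.0478
```

Run:
```python
from h import *
to([.56,.034,.145],-31.9)
snap('j',(100,240,120,120),(200,110,120,120),6)
```

```text
t 17.67 at [0.5    0.3101 0.156 ] shift mm [206.  193.4  11.2] turn [ 0.0022  0.0015 -0.046 ] w 0.0478 F [-1.1 -0.5 -5.2]
17.7667 [0.5001 0.3102 0.1559] [ 0.824  -0.5665 -0.0023 -0.5665 -0.824  -0.001  -0.0013  0.0021 -1.    ] [-0.0931  0.8311 -5.8729] 0.047088219882035626
```

View pics/j_b.png

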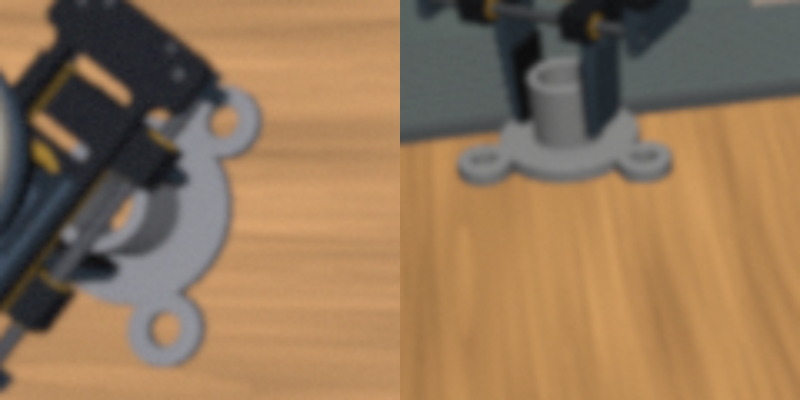

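The flange is held level and collar up. Carrying it to the hub.

Emit:
play_rows --increments '[[[12,11,0,0,0,-0.023,255],[24,23,0,0,0,-0.023,255],[27,25,0,0,0,0,255],[27,25,0,0,0,0,255],[27,25,0,0,0,0,255],[27,25,0,0,0,0,255],[25,23,0,0,0,0,255],[16,15,0,0,0,0,255]]]'

```text
time_s: 18.43
ee_pos: [0.5683, 0.0619, 0.1568]
tool_rot: [[0.864, -0.503, -0.002], [-0.503, -0.864, 0.001], [-0.002, 0.0, -1.0]]
wrist_force: [-0.3, 0.7, -5.2]
width: 0.0475
```

Emit:
play_rows --increments '[[[10,10,0,0,0,0,255],[5,6,0,0,0,0,255],[0,0,0,0,0,0,255],[0,0,0,0,0,0,255],[0,0,0,0,0,0,255],[0,0,0,0,0,0,255],[0,0,0,0,0,0,255],[0,0,0,0,0,0,255]]]'

```text
time_s: 19.1
ee_pos: [0.5734, 0.0376, 0.1571]
tool_rot: [[0.867, -0.498, -0.002], [-0.498, -0.867, 0.001], [-0.002, 0.0, -1.0]]
wrist_force: [0.5, -0.4, -5.9]
width: 0.0472
```

Run:
```python
from h import *
to([.56,.034,.125],-31.9)
```

```text
t 19.1 at [0.5734 0.0376 0.1571] shift mm [-9.8  9.8 32.1] turn [0.0005 0.0021 0.0351] w 0.0472 F [ 0.5 -0.4 -5.9]
```

Emit:
play_rows --increments '[[[-5,5,9,0,0.001,0.018,255],[-5,5,9,0,0.001,0.018,255],[0,0,5,0,0,0,255],[0,0,0,0,0,0,255],[0,0,0,0,0,0,255],[0,0,0,0,0,0,255],[0,0,0,0,0,0,255],[0,0,0,0,0,0,255]]]'

```text
time_s: 19.77
ee_pos: [0.5612, 0.0371, 0.1348]
tool_rot: [[0.851, -0.525, 0.003], [-0.525, -0.851, 0.0], [0.002, -0.001, -1.0]]
wrist_force: [0.1, -0.4, -5.9]
width: 0.0475
```

Run:
```python
from h import *
to([.56,.034,.115],-31.9)
snap('k',(240,200,120,120),(235,180,120,120),6)
```

```text
t 19.77 at [0.5612 0.0371 0.1348] shift mm [ 0.6  3.3 19.8] turn [-0.0014 -0.0022  0.0042] w 0.0475 F [ 0.1 -0.4 -5.9]
19.8667 [0.5611 0.037  0.1348] [ 0.8511 -0.525   0.0027 -0.525  -0.8511  0.      0.0023 -0.0014 -1.    ] [-0.2454 -0.625  -5.4364] 0.04746771269964211
```

View pics/k_s.png

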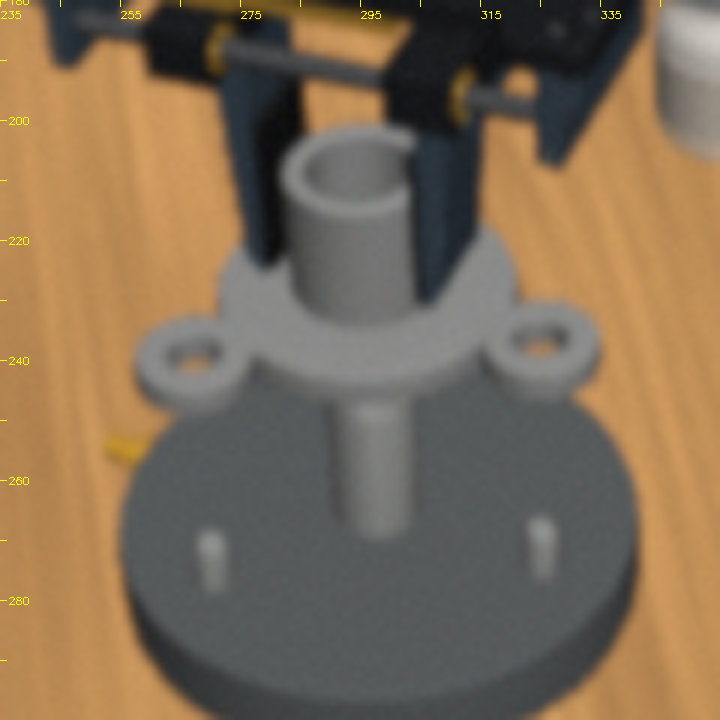

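View pics/k_t.png

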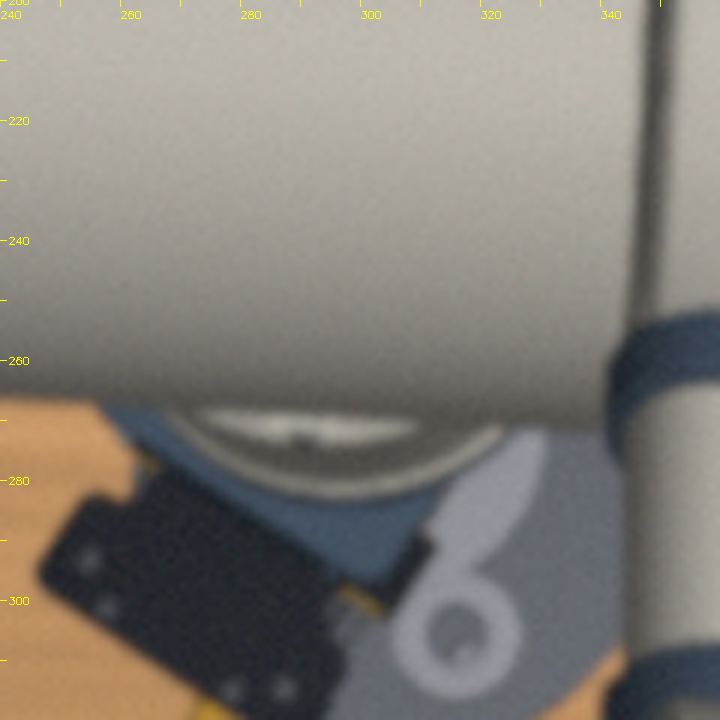

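Side view: ear holes at (267.5,239.2) and (325.3,236.8), studs at (270.2,269.2) and (325.2,266.7). Top view: one ear at (316.2,305.7) with its stud visible through the hole. Using the held flange as the reference, I'll refine the base pose.

Run:
```python
from h import *
np.set_printoptions(precision=4,suppress=True)
o=ctrl.observe(); c=o['ee_pos'][:2]; R=o['tool_rot']; ty=np.degrees(np.arctan2(R[1,0],R[0,0])); zp=o['ee_pos'][2]-.010
print('tool yaw',ty)
fy=ty-7.05
obs=[('side',(267.5,239.2),zp-.004,2),('side',(325.3,236.8),zp-.004,0),('top',(316.2,305.7),zp,2)]
for n,p,z,k in obs:
    w=atz(n,p,z)[:2]; a=np.radians(fy+120*k); e=c+.062*np.array([np.cos(a),np.sin(a)])
    print(n,k,'off mm',(w-e)*1000)
# joint fit: flange yaw free, offsets side/top
def f(v):
    r=[]
    for n,p,z,k in obs:
        a=np.radians(v[0]+120*k); off=v[1:3] if n=='side' else v[3:5]
        r+=list(proj(n,np.r_[c+off/1000+.062*np.array([np.cos(a),np.sin(a)]),z])[0]-p)
    return np.array(r)
r=least_squares(f,[fy,0,0,0,0]); print('flange yaw (fit), expected',r.x[0],fy,'side',r.x[1:3],'top',r.x[3:5],r.fun)
so,tp=r.x[1:3]/1000,r.x[3:5]/1000
W=[('side',(270.2,269.2),2),('side',(325.2,266.7),0),('top',(317.7,308.9),2),('top',(327.5,254.5),0),('top',(275,273.3),1)]
def g(v,use):
    out=[]
    for n,p,k in W:
        if n in use:
            a=np.radians(v[2]+120*k); w=atz(n,p,.048)[:2]-(so if n=='side' else tp)
            out+=list(v[:2]+62*np.array([np.cos(a),np.sin(a)])-w*1000)
    return np.array(out)
for use in (('top',),('side',),('top','side')):
    q=least_squares(g,[557,33,-39],args=(use,)); print(use,q.x,q.fun.round(1))
```

```text
tool yaw -31.66946337267873
side 2 off mm [1.1704 1.5615]
side 0 off mm [1.6152 1.2639]
top 2 off mm [-2.4057  0.3837]
flange yaw (fit), expected -38.82348069082181 -38.71946337267873 side [1.4462 1.3792] top [-2.3649  0.2788] [ 0.1297  0.0085 -0.1288  0.0086 -0.     -0.    ]
('top',) [559.6784  33.708  -39.0754] [-1.1 -0.4  0.7 -0.   0.4  0.4]
('side',) [558.9185  33.3263 -38.5169] [ 0. -0. -0.  0.]
('top', 'side') [559.466   33.5413 -38.9448] [ 0.4  0.6  0.2 -0.1 -1.2 -0.7  0.5 -0.1  0.1  0.3]
```

Hub at about (0.5593, 0.0335), base yaw −38.9°, flange yaw −38.8°. The fits agree within 1 mm. Aligning, then lowering onto the hub's taper.

```bash
python3 -c "
from h import *
to([.5593,.0335,.118],-31.8)"
```

```text
t 19.87 at [0.5611 0.037  0.1348] shift mm [ 0.3  4.  16.8] turn [-0.0014 -0.0023  0.0023] w 0.0475 F [-0.2 -0.6 -5.4]
```

Emit:
play_rows --increments '[[[0,2,4,-0.0014,-0.0023,0.002,255],[0.3,2,4,0,0,0,255],[0,0,4,0,0,0,255],[0,0,3,0,0,0,255],[0,0,1,0,0,0,255],[0,0,0,0,0,0,255],[0,0,0,0,0,0,255],[0,0,0,0,0,0,255]]]'

```text
time_s: 20.53
ee_pos: [0.559, 0.0328, 0.1168]
tool_rot: [[0.85, -0.527, -0.001], [-0.527, -0.85, 0.0], [-0.001, 0.0, -1.0]]
wrist_force: [-0.9, -0.4, -5.9]
width: 0.0476
```

```bash
python3 -c "
from h import *
to([.5593,.0335,.105],-31.8)"
```

```text
t 20.53 at [0.559  0.0328 0.1168] shift mm [-0.1 -0.7 11.8] turn [ 0.0004  0.0007 -0.0002] w 0.0476 F [-0.9 -0.4 -5.9]
```

Emit:
play_rows --increments '[[[0,-0.7,3,0,0,0,255],[0,0,3,0,0,0,255],[0,0,3,0,0,0,255],[0,0,3,0,0,0,255],[0,0,2,0,0,0,255],[0,0,2,0,0,0,255],[0,0,0,0,0,0,255],[0,0,0,0,0,0,255]]]'

```text
time_s: 21.2
ee_pos: [0.5596, 0.0336, 0.0991]
tool_rot: [[0.85, -0.527, -0.0], [-0.527, -0.85, 0.0], [-0.0, 0.0, -1.0]]
wrist_force: [0.6, -0.4, -5.0]
width: 0.0473
```

Run:
```python
from h import *
to([.5593,.0335,.09],-31.8)
snap('l',(240,200,120,120),(235,180,120,120),6)
```

```text
t 21.2 at [0.5596 0.0336 0.0991] shift mm [-0.2  0.3  9.1] turn [0.0002 0.0004 0.0001] w 0.0473 F [ 0.6 -0.4 -5. ]
21.3 [0.5597 0.0336 0.0993] [ 0.8499 -0.527  -0.0003 -0.527  -0.8499  0.     -0.0002  0.0001 -1.    ] [ 0.0862  0.0062 -5.2684] 0.04715256340843269
```

View pics/l_s.png

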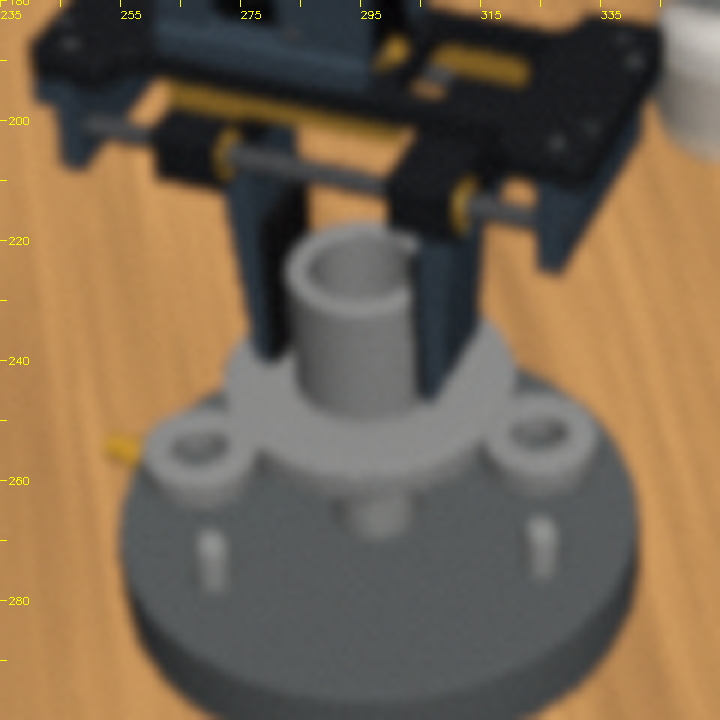

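View pics/l_t.png

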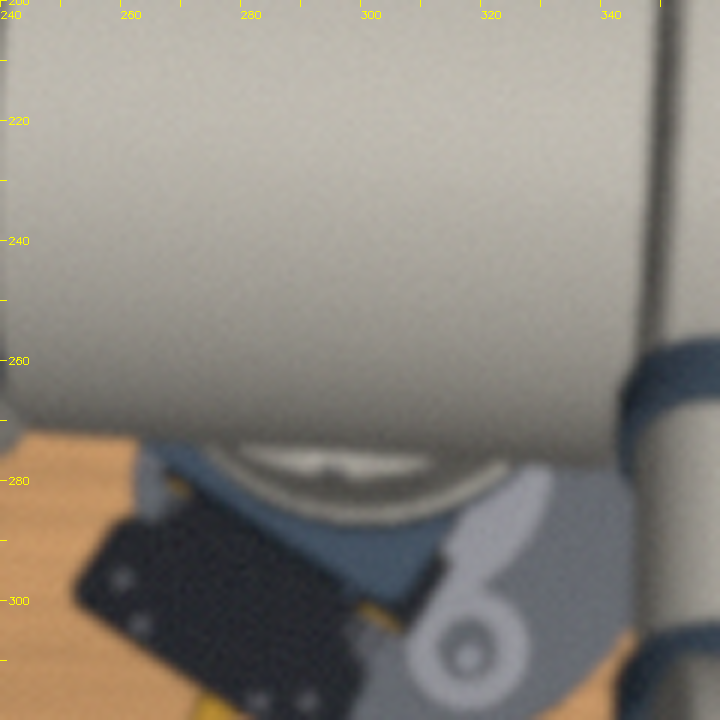

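The hub is in the bore (underside at about 77 mm) with no side force, and the top view shows the stud centred in the ear hole. Lowering to just above the studs.

Emit:
play_rows --increments '[[[-0.2,0.2,4,0,0,0,255],[0,0,4,0,0,0,255],[0,0,4,0,0,0,255],[0,0,4,0,0,0,255],[0,0,3,0,0,0,255],[0,0,2,0,0,0,255],[0,0,0,0,0,0,255],[0,0,0,0,0,0,255]]]'

```text
time_s: 21.97
ee_pos: [0.5594, 0.0335, 0.0759]
tool_rot: [[0.85, -0.527, -0.0], [-0.527, -0.85, 0.0], [-0.0, 0.0, -1.0]]
wrist_force: [0.8, 0.1, -4.9]
width: 0.0471
```

Run:
```python
from h import *
to([.5593,.0335,.07],-31.8)
snap('m',(240,200,120,120),(235,180,120,120),6)
```

```text
t 21.97 at [0.5594 0.0335 0.0759] shift mm [-0.   0.1  5.9] turn [ 0.0001  0.0003 -0.    ] w 0.0471 F [ 0.8  0.1 -4.9]
22.0667 [0.5595 0.0335 0.0761] [ 0.8499 -0.527   0.     -0.527  -0.8499  0.      0.     -0.     -1.    ] [ 0.4183 -0.232  -5.1458] 0.047702154796913185
```

View pics/m_s.png

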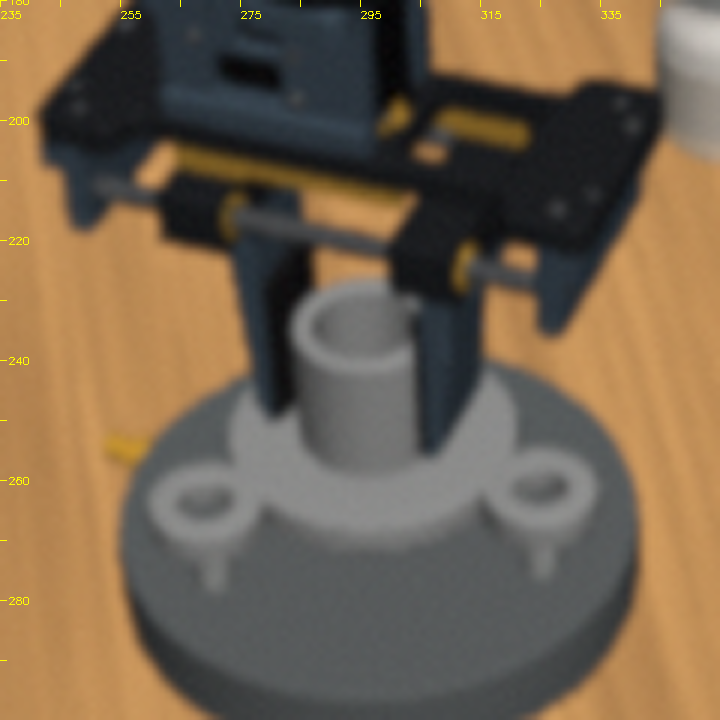

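View pics/m_t.png

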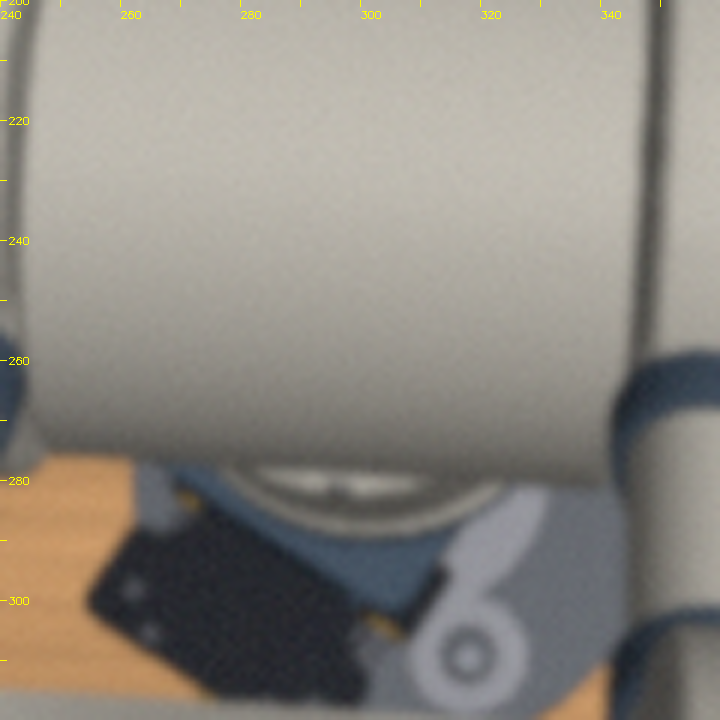

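The top view shows the stud at (317.7,309.5), concentric with its hole, and the side view shows both front studs right under their ears. Lowering slowly.

Emit:
play_rows --increments '[[[0,0,2,0,0,0,255],[0,0,2,0,0,0,255],[0,0,2,0,0,0,255],[0,0,2,0,0,0,255],[0,0,2,0,0,0,255],[0,0,1,0,0,0,255],[0,0,0,0,0,0,255],[0,0,0,0,0,0,255]]]'

```text
time_s: 22.73
ee_pos: [0.5599, 0.0335, 0.0643]
tool_rot: [[0.85, -0.527, 0.001], [-0.527, -0.85, -0.0], [0.001, -0.0, -1.0]]
wrist_force: [-0.4, 0.3, -5.4]
width: 0.0472
```

Run:
```python
from h import *
to([.5593,.0335,.052],-31.8)
```

```text
t 22.73 at [0.5599 0.0335 0.0643] shift mm [-0.5  0.3 12.3] turn [-0.0005 -0.0008  0.    ] w 0.0472 F [-0.4  0.3 -5.4]
```

The underside is now 6 mm below the stud tops with no extra force, so the studs are in. Going down the rest.

Emit:
play_rows --increments '[[[-0.5,0.3,2,0,-0.0008,0,255],[0,0,2,0,0,0,255],[0,0,2,0,0,0,255],[0,0,2,0,0,0,255],[0,0,1.5,0,0,0,255],[0,0,1,0,0,0,255],[0,0,0,0,0,0,255],[0,0,0,0,0,0,255]]]'

```text
time_s: 23.4
ee_pos: [0.5593, 0.0335, 0.0526]
tool_rot: [[0.85, -0.527, 0.0], [-0.527, -0.85, 0.0], [-0.0, -0.001, -1.0]]
wrist_force: [-0.1, -0.5, -5.3]
width: 0.0475
```

Run:
```python
from h import *
to([.5593,.0335,.052],-31.8)
```

```text
t 23.4 at [0.5593 0.0335 0.0526] shift mm [ 0.  -0.   0.6] turn [-0.0005  0.     -0.    ] w 0.0475 F [-0.1 -0.5 -5.3]
```

Emit:
play_rows --increments '[[[0,0,0.5,0,0,0,255],[0,0,0.5,0,0,0,255],[0,0,0.5,0,0,0,255],[0,0,0,0,0,0,255],[0,0,0,0,0,0,255],[0,0,0,0,0,0,255],[0,0,0,0,0,0,255],[0,0,0,0,0,0,255]]]'

```text
time_s: 24.07
ee_pos: [0.5596, 0.0335, 0.0523]
tool_rot: [[0.85, -0.527, 0.002], [-0.527, -0.85, 0.0], [0.001, -0.001, -1.0]]
wrist_force: [-0.3, -0.8, -3.7]
width: 0.0474
```

Emit:
play_rows --increments '[[[0,0,0.5,0,0,0,255],[0,0,0.5,0,0,0,255],[0,0,0,0,0,0,255],[0,0,0,0,0,0,255],[0,0,0,0,0,0,255],[0,0,0,0,0,0,255],[0,0,0,0,0,0,255],[0,0,0,0,0,0,255]]]'

```text
time_s: 24.73
ee_pos: [0.5598, 0.0335, 0.052]
tool_rot: [[0.85, -0.527, 0.002], [-0.527, -0.85, 0.0], [0.002, -0.001, -1.0]]
wrist_force: [-0.0, 0.0, -2.2]
width: 0.047
```

Run:
```python
from h import *
to([.5593,.0335,.052],-31.8)
snap('n',(240,200,120,120),(235,180,120,120),6)
```

```text
t 24.73 at [0.5598 0.0335 0.052 ] shift mm [-0.4  0.3  0. ] turn [-0.0014 -0.0016  0.    ] w 0.047 F [-0.   0.  -2.2]
24.8333 [0.5598 0.0335 0.052 ] [ 0.8499 -0.5269  0.0021 -0.5269 -0.8499  0.0003  0.0016 -0.0014 -1.    ] [-0.4597  0.3035 -2.2884] 0.047206023009861625
```

View pics/n_s.png

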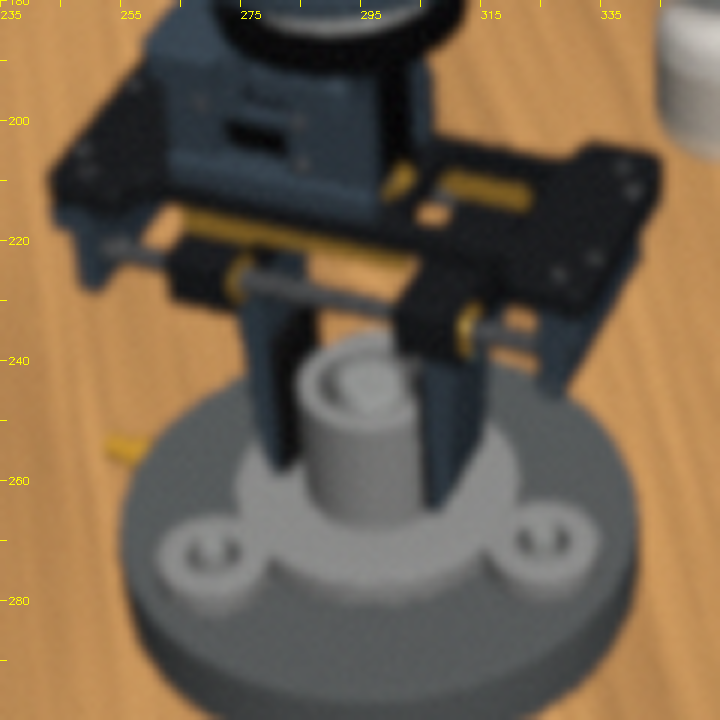

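The flange is on the face: its weight is being taken off the wrist, studs show in both front ears and the hub top is flush in the collar. Releasing and withdrawing.

Emit:
play_rows --increments '[[[0,0,0,0,0,0,150],[0,0,0,0,0,0,60],[0,0,0,0,0,0,0],[0,0,0,0,0,0,0],[0,0,0,0,0,0,0],[0,0,0,0,0,0,0],[0,0,0,0,0,0,0],[0,0,0,0,0,0,0]]]'

```text
time_s: 25.5
ee_pos: [0.5609, 0.0335, 0.0527]
tool_rot: [[0.85, -0.527, 0.005], [-0.527, -0.85, 0.0], [0.004, -0.003, -1.0]]
wrist_force: [0.4, 0.1, -0.2]
width: 0.0898
```

Emit:
play_rows --increments '[[[0,0,-8,0,0,0,0],[0,0,-15,0,0,0,0],[0,0,-20,0,0,0,0],[0,0,-25,0,0,0,0],[0,0,-30,0,0,0,0],[0,0,-30,0,0,0,0],[0,0,-20,0,0,0,0],[0,0,-5,0,0,0,0]]]'

```text
time_s: 26.17
ee_pos: [0.5582, 0.0335, 0.2144]
tool_rot: [[0.85, -0.527, 0.0], [-0.527, -0.85, 0.0], [-0.0, -0.0, -1.0]]
wrist_force: [0.0, -0.2, -0.1]
width: 0.0914
```

Emit:
play_rows --increments '[[[-15,-10,0,0,0,0,0],[-28,-18,0,0,0,0,0],[-28,-18,0,0,0,0,0],[-28,-18,0,0,0,0,0],[-28,-18,0,0,0,0,0],[-28,-18,0,0,0,0,0],[-15,-9,0,0,0,0,0],[0,0,0,0,0,0,0]]]'

```text
time_s: 26.83
ee_pos: [0.468, 0.2211, 0.2168]
tool_rot: [[0.847, -0.531, 0.006], [-0.531, -0.847, -0.0], [0.005, -0.003, -1.0]]
wrist_force: [0.9, -0.2, -0.2]
width: 0.0912
```

Run:
```python
from h import *
snap('o',(240,210,120,120),(235,180,120,120),6)
save('o_side',np.load('pics/o_s.npy')); save('o_top',np.load('pics/o_t.npy'))
```

```text
26.9333 [0.4694 0.2191 0.2168] [ 0.8469 -0.5318  0.0061 -0.5318 -0.8469 -0.0007  0.0055 -0.0027 -1.    ] [-0.0688  0.386   0.2852] 0.0911291727940626
```

View pics/o_side.png

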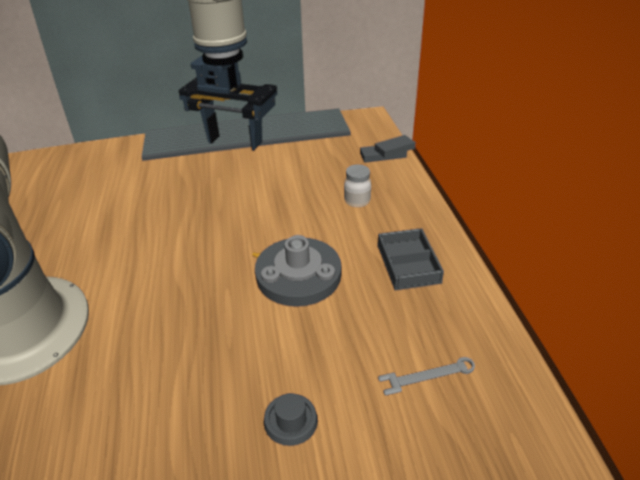

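View pics/o_s.png

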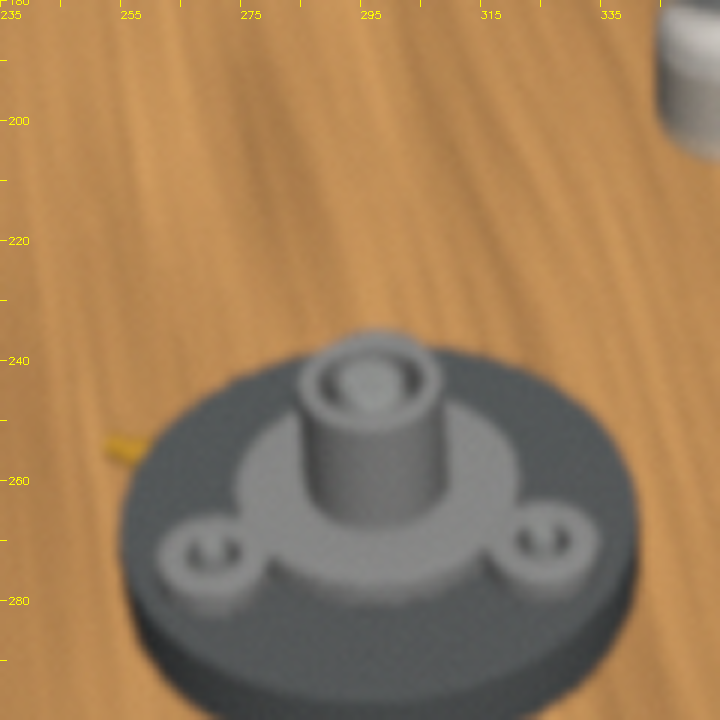

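View pics/o_top.png

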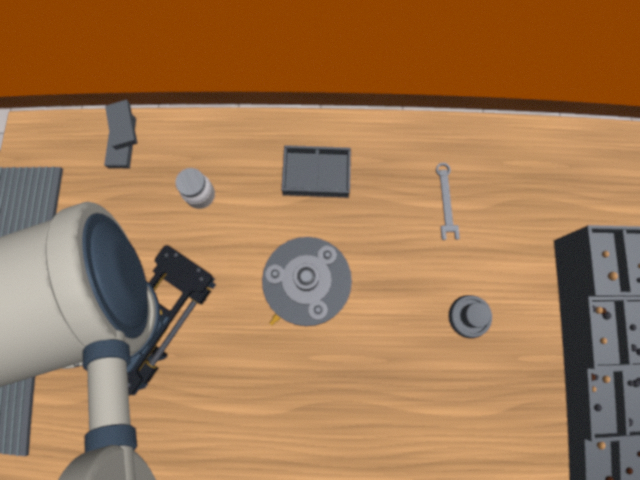

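Both views show the flange flat with a stud in each of its three holes, at (327,255), (275,273) and (318,309) in the top view. The collar is flush with the hub top and the cap is in the holder. The jar, tray and wrench haven't moved. Handing in.

Emit:
play_rows --increments '[[[0,0,0,0,0,0,0],[0,0,0,0,0,0,0],[0,0,0,0,0,0,0],[0,0,0,0,0,0,0],[0,0,0,0,0,0,0],[0,0,0,0,0,0,0],[0,0,0,0,0,0,0],[0,0,0,0,0,0,0]]]'

```text
time_s: 27.6
ee_pos: [0.4716, 0.2147, 0.2164]
tool_rot: [[0.844, -0.537, 0.006], [-0.537, -0.844, -0.002], [0.006, -0.002, -1.0]]
wrist_force: [0.5, 0.0, 1.2]
width: 0.0911
```

```bash
python3 -c "
from h import *
print(ctrl.close_job())"
```

```text
the job is handed in; nothing more can be done
None
```

The job is handed in at about 27.6 s. The cap stands upright in the holder, and the flange is home on the base with its collar up. I gripped the flange twice at right angles so its centre sat on the tool axis, turned it about −57°, and lowered it over the hub and studs.

**Checks that passed:**
- The last pictures, taken after release, show a stud in each of the three holes and the collar top level with the hub top.
- At release the tool was 30 mm above its height when it gripped the flange on the bench, which matches the 30 mm high base face. The weight had started coming off the wrist at that height.
- The jar, wrench and tray have not visibly moved, and the robot is clear of everything.

**Checks that disagreed:**
- The two cameras differed by 3–5 mm on positions, and by about 8 mm in y at the holder. I corrected this with the held flange as a reference for the base; at the holder I took the mean plus a small nudge, since the recess has play.
- The hub position estimates still differed by about 1 mm after that.
- The cap's contact with the holder floor rests on a small force reading (1.8 N) plus the pictures.

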